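# Open the blue access panel of the laboratory controller

### The job

The fuses of the controller with the blue panel need checking. Turn the red cam fastener beside its blue panel a quarter turn clockwise to unlocked, and only then swing the blue panel up by its steel bar handle and leave it standing open, nearly upright, with the fastener still unlocked. Leave the controller with the white panel alone.

Things in the scene. Friction and masses are not known exactly. Their poses are not given: they have to be found in the camera images.
- blue_unit: The controller to open: grey box 200 (x) x 220 (y) x 90 mm high, fixed to the bench, a blue panel in its top. Left or right place varies; turned up to 12 degrees. Origin: centre of underside; x from its front (dial, display; faces the robot) to its back, y to its left, z up. Panel and ledge tops are at z = 90. Panel hinge: the line along y at x = 78, z = 90; free edge at x = -52; panel 200 wide, 10 thick.
- blue_cam_grip (a point): Point on the fastener's axis, in the red wing grip, 36 mm above the unit's top (unit frame, mm: -76, -60, 126). Wing: 44 mm long, 14 thick, upright from z = 100 to 142; it lies along the unit's x when locked. Under it, z = 92 to 98, a steel tongue 12 wide reaches 38 mm from the axis, when locked over the panel's front edge. A white stripe on the wing marks the tongue's side.
- blue_cam (a joint): Angle of the blue unit's cam fastener, rad: 0 = locked (it starts at 0 to 0.15), growing clockwise seen from above to a stop at 1.57 = unlocked, where wing and tongue lie along the unit's y, the tongue pointing to -y, clear of the panel. It holds the panel down until about 1.08 and counts as unlocked from 1.2. Needs about 0.1 N m; stays where it is left.
- blue_bar (a point): Middle of the blue panel's handle, a round steel bar 10 mm thick, 80 mm long along the unit's y, on a leg at each end. With the panel shut it is at -22, 35, 135 mm in the unit frame: 45 mm above the panel, with 40 mm free under it. It moves with the panel: 100 mm from the hinge along the panel, 45 mm off its outer face.
- blue_panel (a joint): Opening angle of the blue panel, rad: 0 shut, growing as its front edge swings up and away from the robot about the hinge at its back; 1.57 upright, stop at 1.75. Mass 0.2 to 0.4 kg; the hinge is stiff (0.4 N m; 6 to 8 N at the handle opens it), so it stays at any angle. It counts as open from 1.05.
- white_unit: The bystander: the same controller in every size, with a white panel and its own red fastener; it must not be pushed. Origin and axes as for the blue unit.

How it is judged:
On the way:
1. the blue unit's fastener is turned to unlocked while the blue panel is still shut (value of joint blue_cam above 1.2 rad and value of joint blue_panel below 0.1 rad), for 0.2 s.
At the end, for the whole second after the job is handed in: The blue panel stands open by at least 1.05 rad (60 degrees) and is at rest, and its fastener is still unlocked (1.2 rad, 69 degrees, or more) (value of joint blue_panel above 1.05 rad and value of joint blue_cam above 1.2 rad and velocity of joint blue_panel between -0.05 and 0.05 rad/s); the robot touches nothing.
It fails at once if the robot pushes on the unit with the white panel (more than 4 N) (contact force between any of the fingers, the arm and white_unit above 4 N).
It also fails if it takes over 42 s, if anything falls off the work surface, if the arm or the gripper's body presses on something with over 40 N, if the wrist force passes 120 N, or if a joint passes its speed limit or range.

### The arm

A 6-joint arm with a two-finger parallel gripper is mounted at the origin on the work surface. World frame = base frame: x ahead of the robot, y to its left, z up, the work surface at z = 0. Lengths are in m, angles in rad, forces in N, time in s.
With the tool pointing down it reaches from about 0.2 to 0.875 m from the base axis. Payload 3.4 kg.
Tool frame: the origin (TCP) lies midway between the tips of the shut fingers; the grasp point (between the pads) lies 19 mm behind it; y points along the fingers, x is the direction in which the jaws open and shut, and the axes are right-handed (so a half turn about y gives the same grasp; the last joint's range is limited). The gripper opens to 94 mm and grips with 3 to 60 N. Pads are 16 mm wide; open, the fingers measure 119 mm over their backs; the gripper's body (75 mm by 177 mm) begins 78 mm behind the grasp point.
Start: joints at [1.074, 0.276, 1.505, -0, 1.361, -0.121], TCP at [0.211, 0.535, 0.205] pointing down, gripper open.
Joint ranges: [-2.89, 2.89], [-0.75, 2.08], [0.22, 2.7], [-1.18, 4.32], [0.11, 2.71], [-2.7, 2.7]. Speed limits (rad/s): [2.57, 2.57, 3.14, 3.14, 3.14, 3.14].

### API

Orientations are given as a 3x3 rotation matrix whose columns are the frame's x, y, z axes.
In Python, from plant import bot gives the robot as it stands.
- The arm moves only by the tool play_rows, never from a script. Its argument "targets" is a list of rows, each a list of 3 entries, a list of its own where there are three numbers: the turn, a rotation vector about the world's x, y, z in degrees, then the shift along the world's x, y, z in mm, then the closure, from 0 (fully open) to 1 (shut). In form: [[[ax, ay, az], [tx, ty, tz], gripper], ...]. A call has 1 to 12 rows; each row is the pose to reach, as a shift and turn from the pose commanded when the call began; what a row does not reach only later rows make up. A row lasts 1/10 s, in which the tool goes at most 50 mm and 8.59 degrees, less where a joint would pass 70% of its speed; a pose out of reach is approached as far as the arm can. A call with a gripper value outside its range is refused whole. The fingers move at their own pace and stop on an object; "newtons" is the grip in N (left out, the last holds). Time passes only in rows, so rows that repeat a pose let the fingers close. It gives the time, the measured TCP pose, the force and the opening at its end, in the units of the state.
- bot.get_obs(): the state, without advancing time (a new reading comes with each control period).
- bot.read_camera(name): name is "scene" or "side" or "wrist"; returns (picture, depth): 400x640x3 uint8, red, green, blue; 400x640 float32, m along the optical axis (not along the pixel's ray), 0 where there is no reading.
- bot.camera_params(name): a dict with "fov_y" (degrees; the focal length in pixels is half the picture's height over the tangent of half this angle, whatever the lens; pixels are square), "cx", "cy" (the principal point, pixels), "R" (3x3) and "t" (3): a world point X has camera coordinates R X + t. Camera axes: x right, y down, z forward; pixel columns grow to the right and rows downward; lengths in m; the calibration is good to about 2 mm. The wrist camera is an equidistant fisheye: a pixel r from the principal point sees the ray r / f radians off the axis. A picture is of the moment at which its call begins: read the wrist's pose just before it. camera_params takes no time and is no camera call; for the wrist camera it gives the pose at the moment of the call.
- bot.sign_off(): hands the job in, once; it reports no verdict.
Trained networks look in the newest picture that a camera, given by its name, has taken for a name from the list of things; names that differ only in an ending like _2 or _b are one class to them, and where a whole thing is asked for, a point or a joint stands for the part that bears it (a point fixed in the world has none). Each returns a list of dicts, best first, with "p" (0 to 1); they miss things now and then, are a little off and sometimes report something else, mostly with a low value. They report only what shows in the picture. A call takes as long as a camera call.
- bot.cut_out(camera, label): "region" (400x640 bool, what is visible of it) and "pixel" ([row, column] in pixels, amid what is visible of it).
The state is a dict: "time": time; "joint_pos": joint angles; "dq": joint speeds; "joint_efforts": joint torques, N m; "tool_pos": TCP position; "tcp_rot": TCP orientation; "contact_force": force on the tool from outside, world axes, zero at the start; "torque": the same for the moment, N m; "finger_gap": finger opening in m.
Only numpy, scipy, OpenCV 4.12 (cv2) and the standard library are available. Lean on these libraries where they do the work, as an engineer would, in place of code of your own. Each camera call takes 0.05 s, during which the arm holds its last target.

## Working session

There is one attempt and no reset: what is moved stays moved. The work goes in short steps, Python scripts to look and compute and a tool call to move; the robot and the scene stay as the last step left them, time stands still between calls to the robot, and variables do not carry over. Pictures are saved under pics/ and viewed, and the job is handed in when it is done.

Besides the shell and the picture viewer there is one more tool, called after ">>>" as name([rows], argument=value, ...), one row to a line, values as JSON. play_rows: Moves the arm, as the interface text tells. Its arguments: {"type":"object","properties":{"targets":{"type":"array","items":{"type":"array"}},"newtons":{"type":"number"}},"required":["targets"]}

```bash
ls; mkdir -p pics
python3 - <<'E'
from plant import bot
import cv2,numpy as np
o=bot.get_obs()
for k,v in o.items(): print(k,np.round(v,4).tolist())
for c in ["scene","side"]:
    im,d=bot.read_camera(c); cv2.imwrite(f"pics/{c}0.png",im[:,:,::-1]); np.savez(f"{c}0.npz",im=im,d=d)
    for n in ["blue_unit","blue_cam_grip","blue_bar","blue_panel","white_unit"]:
        for r in bot.cut_out(c,n)[:2]: print(c,n,round(r["p"],2),r["pixel"],r["region"].sum())
    p=bot.camera_params(c);print(c,p)
E
```

```text
pics
time 0.0
joint_pos [1.074, 0.2766, 1.5061, -0.0, 1.3607, -0.121]
dq [-0.0006, -0.0009, -0.0011, 0.0025, 0.0001, -0.0002]
joint_efforts [-0.0007, -40.46, -23.7227, 0.07, 0.0347, -0.0001]
tool_pos [0.2108, 0.5344, 0.2046]
tcp_rot [[0.367, -0.0008, -0.9302], [0.9302, -0.0015, 0.367], [-0.0017, -1.0, 0.0002]]
contact_force [-0.3544, -1.0521, -0.3167]
torque [0.0485, 0.0034, -0.0339]
finger_gap 0.0942
scene blue_unit 0.91 [259.9, 280.7] 12174
scene blue_cam_grip 0.56 [237.2, 234.8] 470
scene blue_bar 0.89 [245.7, 287.3] 5204
scene blue_panel 0.62 [247.2, 282.6] 5046
scene white_unit 0.78 [179.6, 368.5] 6757
scene {'fov_y': 55.083801051086425, 'cx': 319.1207686228016, 'cy': 201.79892662625264, 'R': array([[ 0.73945942,  0.67301781,  0.01570953],
       [ 0.4152549 , -0.43763398, -0.79752107],
       [-0.52987086,  0.59625793, -0.60308652]]), 't': array([-0.38261284, -0.15753084,  1.22225401])}
side blue_unit 0.79 [266.5, 359.7] 13638
side blue_bar 0.89 [246.2, 365.9] 4703
side blue_panel 0.63 [246.0, 367.1] 4693
side white_unit 0.81 [183.9, 272.4] 7057
side {'fov_y': 42.038467923812625, 'cx': 309.7530044419328, 'cy': 201.89520390130414, 'R': array([[ 0.93114618, -0.36461268, -0.00493756],
       [-0.19845677, -0.49536542, -0.84571154],
       [ 0.30591126,  0.78846097, -0.53361747]]), 't': array([-0.50541171,  0.19021346,  0.97229138])}
```

View pics/scene0.png

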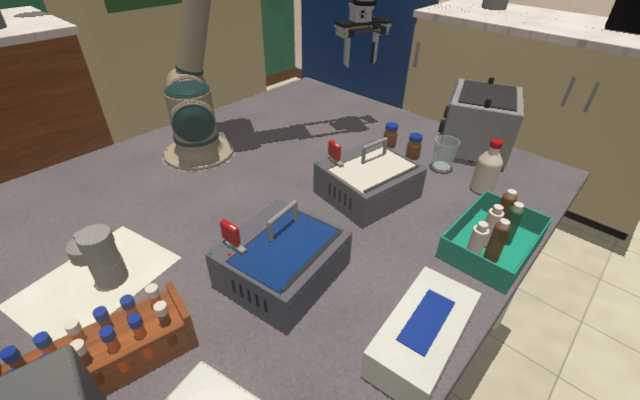

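View pics/side0.png

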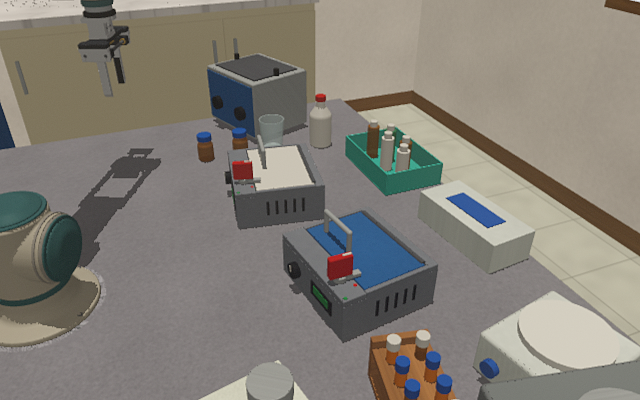

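The blue unit is in the middle (scene about 280,260; side 360,266), and the white unit sits behind and to its left. The red wing is at scene (231,233) and side (340,266), and the bar at scene (285,218). Next I'll measure with depth from both cameras.

```bash
cat > h.py <<'E'
import numpy as np,cv2
from plant import bot
def cloud(c,d):
    p=bot.camera_params(c);f=200/np.tan(np.radians(p["fov_y"]/2))
    v,u=np.mgrid[0:400,0:640]
    P=np.stack([(u-p["cx"])/f*d,(v-p["cy"])/f*d,d],-1)
    return (P-p["t"])@p["R"]
E
python3 - <<'E'
from h import *
B={}
for c in ["scene","side"]:
    z=np.load(c+"0.npz");im=z["im"];d=z["d"];X=cloud(c,d);ok=d>0
    hsv=cv2.cvtColor(im,cv2.COLOR_RGB2HSV)
    blue=(abs(hsv[...,0].astype(int)-106)<12)&(hsv[...,1]>150)&ok
    red=((hsv[...,0]<6)|(hsv[...,0]>174))&(hsv[...,1]>150)&ok
    # blue panel component
    n,l,s,ce=cv2.connectedComponentsWithStats(blue.astype(np.uint8))
    for i in range(1,n):
        if s[i,4]<600: continue
        q=X[l==i]; 
        g=q[abs(q[:,2]-np.median(q[:,2]))<.006]
        r=cv2.minAreaRect((g[:,:2]*1000).astype(np.float32)); print(c,"blue",s[i],np.median(q,0).round(4),r,np.round(cv2.boxPoints(r)).tolist())
    n,l,s,ce=cv2.connectedComponentsWithStats(red.astype(np.uint8))
    for i in range(1,n):
        if s[i,4]<60: continue
        q=X[l==i]
        print(c,"red",s[i],ce[i].round(),"med",np.median(q,0).round(4),"pct",np.percentile(q,[3,97],axis=0).round(4).tolist())
    for nme in ["blue_unit","white_unit"]:
        r=[a for a in [bot.read_camera(c)] and bot.cut_out(c,nme)][0]
        q=X[r["region"]&ok]
        g=q[(abs(q[:,2]-.09)<.006)];
        m=cv2.minAreaRect((g[:,:2]*1000).astype(np.float32));print(c,nme,m,np.round(cv2.boxPoints(m)).tolist())
        t=q[(q[:,2]>.125)&(q[:,2]<.15)]; 
        print(" top",np.percentile(q[:,2],[50,95,99]).round(4))
        # bar: exclude red
        rr=r["region"]&ok&~red&(X[...,2]>.122)&(X[...,2]<.148)
        t=X[rr]; b,a=cv2.minAreaRect((t[:,:2]*1000).astype(np.float32))[:2]; print("  bar",len(t),np.median(t,0).round(4),b,a, np.percentile(t,[3,97],axis=0).round(4).tolist())
E
```

```text
scene blue [ 253  231   66   60 1713] [ 0.6053 -0.1997  0.091 ] ((589.2462768554688, -190.4010009765625), (104.12467956542969, 154.20668029785156), 9.439863204956055) [[525.0, -123.0], [551.0, -275.0], [653.0, -258.0], [628.0, -106.0]]
scene blue [ 398  291   56   65 1672] [ 0.8725 -0.1268  0.0727] ((870.3052978515625, -121.31208801269531), (47.1993522644043, 127.04068756103516), 6.01250696182251) [[840.0, -61.0], [853.0, -187.0], [900.0, -182.0], [887.0, -56.0]]
scene red [490 139  13  10  96] [496. 143.] med [0.7449 0.4244 0.1483] pct [[0.7321, 0.4186, 0.1369], [0.7565, 0.4416, 0.1516]]
scene red [220 219  18  15  90] [228. 226.] med [ 0.5006 -0.2446  0.1422] pct [[0.484, -0.2477, 0.1372], [0.5229, -0.2369, 0.1445]]
scene blue_unit ((568.8131103515625, -170.12387084960938), (201.14407348632812, 222.9800567626953), 7.886808395385742) [[454.0, -73.0], [484.0, -294.0], [684.0, -267.0], [653.0, -46.0]]
 top [0.0904 0.1074 0.1412]
  bar 370 [ 0.5398 -0.1783  0.1373] (529.63427734375, -178.6448211669922) (162.6471710205078, 45.985374450683594) [[0.4839, -0.2475, 0.1228], [0.5514, -0.0997
[... 1512 characters left out ...]
5), (202.13172912597656, 224.0719757080078), 7.841158390045166) [[454.0, -74.0], [484.0, -296.0], [685.0, -268.0], [654.0, -46.0]]
 top [0.091  0.1185 0.1425]
  bar 299 [ 0.5397 -0.1604  0.1402] (528.2042236328125, -177.91555786132812) (154.43214416503906, 46.094207763671875) [[0.4807, -0.2424, 0.1245], [0.5499, -0.1017, 0.1449]]
side white_unit ((522.9952392578125, 190.11279296875), (230.62596130371094, 199.60440063476562), 80.53564453125) [[406.0, 93.0], [602.0, 60.0], [640.0, 287.0], [444.0, 320.0]]
 top [0.0907 0.1198 0.1422]
  bar 139 [0.5017 0.1881 0.1408] (471.9942321777344, 83.90230560302734) (107.19544219970703, 369.4473876953125) [[0.4167, 0.1368, 0.1232], [0.5147, 0.2669, 0.1447]]
```

Run:
```python
from h import *
for c in ["scene","side"]:
    z=np.load(c+"0.npz");im=z["im"];d=z["d"];X=cloud(c,d)
    hsv=cv2.cvtColor(im,cv2.COLOR_RGB2HSV)
    red=((hsv[...,0]<8)|(hsv[...,0]>172))&(hsv[...,1]>120)&(d>0)
    q=X[red]; q=q[(np.hypot(q[:,0]-.502,q[:,1]+.24)<.035)&(q[:,2]>.1)]
    for nm,s in [("face",q[q[:,2]<.139]),("top",q[q[:,2]>.1395])]:
        vx,vy,x,y=cv2.fitLine((s[:,:2]*1000).astype(np.float32),cv2.DIST_HUBER,0,.1,.1).ravel()
        print(c,nm,len(s),np.degrees(np.arctan(vy/vx)).round(1),x,y,s[:,2].max(), cv2.minAreaRect((s[:,:2]*1000).astype(np.float32)))
```

```text
scene face 222 3.9 505.44003 -246.47572 0.13859901634154426 ((504.7867736816406, -246.4219970703125), (43.33082962036133, 10.246840476989746), 14.858728408813477)
scene top 97 -0.1 502.03348 -243.58838 0.14530688580755546 ((502.6850280761719, -242.0489501953125), (41.9375114440918, 13.30156421661377), 1.2164262533187866)
side face 409 -0.1 500.75833 -247.41383 0.13859298293277367 ((501.3385314941406, -247.20668029785156), (12.984577178955078, 43.8927001953125), 80.03907012939453)
side top 134 -5.5 500.06927 -245.09732 0.14611936349266946 ((501.42779541015625, -242.95310974121094), (41.59891128540039, 14.82256031036377), 1.561099886894226)
```

>>> play_rows([
  [[0,0,25],[291,-774,20],0.3],
  [[0,0,25],[291,-774,20],0.3],
  [[0,0,25],[291,-774,20],0.3],
  [[0,0,25],[291,-774,20],0.3],
  [[0,0,25],[291,-774,20],0.3],
  [[0,0,25],[291,-774,20],0.3],
  [[0,0,25],[291,-774,20],0.3],
  [[0,0,25],[291,-774,20],0.3],
  [[0,0,25],[291,-774,20],0.3],
  [[0,0,25],[291,-774,20],0.3],
  [[0,0,25],[291,-774,20],0.3],
  [[0,0,25],[291,-774,20],0.3],
])

```text
time: 2.2
tool_pos: [0.421, -0.0242, 0.2204]
tcp_rot: [[-0.06, 0.001, -0.998], [0.998, 0.0, -0.06], [0.0, -1.0, -0.001]]
contact_force: [0.7, 0.6, 0.1]
finger_gap: 0.0658
```

>>> play_rows([
  [[0,0,-2],[81,-217,0],0.45],
  [[0,0,-2],[81,-217,0],0.45],
  [[0,0,-2],[81,-217,0],0.45],
  [[0,0,-2],[81,-217,0],0.45],
  [[0,0,-2],[81,-217,0],0.45],
  [[0,0,-2],[81,-217,0],0.45],
  [[0,0,-2],[81,-217,0],0.45],
  [[0,0,-2],[81,-217,0],0.45],
])

```text
time: 3.0
tool_pos: [0.501, -0.2379, 0.2199]
tcp_rot: [[-0.026, -0.001, -1.0], [1.0, 0.001, -0.026], [0.001, -1.0, 0.001]]
contact_force: [0.6, -0.6, 0.6]
finger_gap: 0.0513
```

Run:
```python
from h import *
o=bot.get_obs();print(o["time"],o["tool_pos"],o["tcp_rot"].round(3).tolist(),o["joint_pos"])
p=bot.camera_params("wrist")
im,d=bot.read_camera("wrist");cv2.imwrite("pics/w1.png",im[:,:,::-1])
f=200/np.tan(np.radians(p["fov_y"]/2))
v,u=np.mgrid[0:400,0:640];a=u-p["cx"];b=v-p["cy"];r=np.hypot(a,b)+1e-9;th=r/f
s=d*np.tan(th)/r
X=(np.stack([a*s,b*s,d],-1)-p["t"])@p["R"]
hsv=cv2.cvtColor(im,cv2.COLOR_RGB2HSV)
red=((hsv[...,0]<8)|(hsv[...,0]>172))&(hsv[...,1]>120)&(d>0)
q=X[red];q=q[(np.hypot(q[:,0]-.502,q[:,1]+.24)<.04)]
t=q[(q[:,2]>.136)&(q[:,2]<.15)]
print(len(q),len(t),np.median(t,0) if len(t) else 0,cv2.minAreaRect((t[:,:2]*1000).astype(np.float32)) if len(t) else 0)
for nme in ["blue_bar","blue_cam_grip"]:
    for k in bot.cut_out("wrist",nme)[:2]:
        g=X[k["region"]&(d>0)];t=g[(g[:,2]>.125)&(g[:,2]<.15)]
        print(nme,k["p"],k["pixel"],len(t),cv2.minAreaRect((t[:,:2]*1000).astype(np.float32)) if len(t) else 0, np.median(t,0))
```

```text
3.0 [ 0.50102603 -0.23788412  0.21986793] [[-0.026, -0.001, -1.0], [1.0, 0.001, -0.026], [0.001, -1.0, 0.001]] [-5.69129481e-01  2.37972278e-01  1.52210192e+00  5.62945637e-04
  1.38257099e+00 -2.16633136e+00]
679 564 [ 0.49572323 -0.24105063  0.14160367] ((500.24871826171875, -241.05029296875), (41.788848876953125, 12.444602966308594), 1.6517462730407715)
blue_bar 0.62 [245.2, 351.3] 750 ((537.939208984375, -172.3986358642578), (152.9452667236328, 23.8918514251709), 85.68885040283203) [ 0.53946525 -0.13445234  0.13887826]
blue_cam_grip 0.68 [192.9, 311.5] 784 ((501.09893798828125, -241.5323944091797), (44.086891174316406, 13.532584190368652), 1.5339726209640503) [ 0.49864513 -0.24127431  0.14159441]
```

View pics/w1.png

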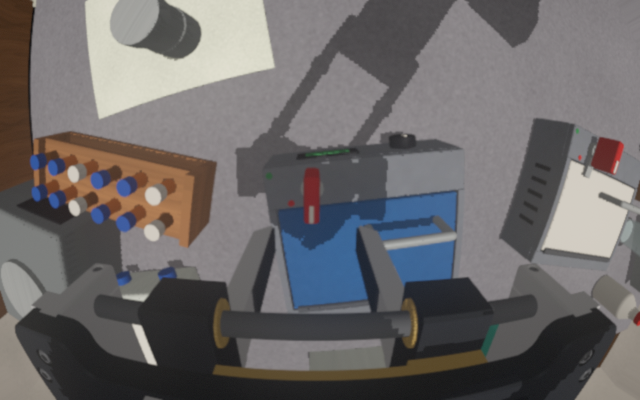

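The wrist view shows the locked wing at (312,195), with its stripe toward the panel. It measures (0.501,-0.241), yaw 1.6°, which agrees with the other views. The fingers straddle it, so I'll descend.

>>> play_rows([
  [[0,0,0],[-1,0,-35],0.5],
  [[0,0,0],[-1,0,-65],0.5],
  [[0,0,0],[-1,0,-90],0.5],
  [[0,0,0],[-1,0,-105],0.5],
  [[0,0,0],[-1,0,-113],0.5],
  [[0,0,0],[-1,0,-113],0.5],
  [[0,0,0],[-1,0,-113],0.5],
], newtons=25)

```text
time: 3.85
tool_pos: [0.5011, -0.2391, 0.1078]
tcp_rot: [[-0.026, 0.001, -1.0], [1.0, -0.001, -0.026], [-0.001, -1.0, -0.001]]
contact_force: [-0.5, -1.1, -0.3]
finger_gap: 0.0469
```

>>> play_rows([
  [[0,0,0],[0,0,0],1],
  [[0,0,0],[0,0,0],1],
  [[0,0,0],[0,0,0],1],
  [[0,0,0],[0,0,0],1],
  [[0,0,0],[0,0,0],1],
  [[0,0,0],[0,0,0],1],
  [[0,0,0],[0,0,0],1],
  [[0,0,0],[0,0,0],1],
])

```text
time: 4.65
tool_pos: [0.5008, -0.2411, 0.1073]
tcp_rot: [[-0.026, 0.001, -1.0], [1.0, -0.003, -0.026], [-0.003, -1.0, -0.001]]
contact_force: [-0.9, -6.1, 0.4]
finger_gap: 0.014
```

>>> play_rows([
  [[0,0,-8],[0,-2,0],1],
  [[0,0,-16],[0,-2,0],1],
  [[0,0,-24],[0,-2,0],1],
  [[0,0,-32],[0,-2,0],1],
  [[0,0,-40],[0,-2,0],1],
  [[0,0,-48],[0,-2,0],1],
  [[0,0,-56],[0,-2,0],1],
  [[0,0,-64],[0,-2,0],1],
  [[0,0,-72],[0,-2,0],1],
  [[0,0,-79],[0,-2,0],1],
  [[0,0,-82],[0,-2,0],1],
  [[0,0,-82],[0,-2,0],1],
])

```text
time: 5.85
tool_pos: [0.5009, -0.2411, 0.1072]
tcp_rot: [[0.986, 0.001, -0.164], [0.164, 0.0, 0.986], [0.001, -1.0, -0.0]]
contact_force: [-0.0, -1.1, 2.4]
finger_gap: 0.0137
```

>>> play_rows([
  [[0,0,0],[0,0,0],1],
  [[0,0,0],[0,0,0],1],
  [[0,0,0],[0,0,0],0.5],
  [[0,0,0],[0,0,0],0.5],
  [[0,0,0],[0,0,0],0.5],
  [[0,0,0],[0,0,0],0.5],
  [[0,0,0],[0,0,0],0.5],
])

```text
time: 6.55
tool_pos: [0.5004, -0.241, 0.1067]
tcp_rot: [[0.986, -0.0, -0.165], [0.165, 0.0, 0.986], [-0.0, -1.0, 0.0]]
contact_force: [0.2, -0.5, -0.1]
finger_gap: 0.0463
```

Released cleanly. I'll lift, then check the fastener.

>>> play_rows([
  [[0,0,0],[0,0,40],0.5],
  [[0,0,0],[0,0,80],0.5],
  [[0,0,0],[0,0,113],0.5],
  [[0,0,0],[0,0,113],0.5],
  [[0,0,0],[0,0,113],0.5],
])

```text
time: 7.05
tool_pos: [0.5007, -0.2412, 0.2203]
tcp_rot: [[0.986, 0.001, -0.165], [0.165, -0.001, 0.986], [0.001, -1.0, -0.001]]
contact_force: [-0.6, 0.0, -0.2]
finger_gap: 0.0473
```

```bash
cat >> h.py <<'E'
def wcloud():
    p=bot.camera_params("wrist")
    im,d=bot.read_camera("wrist")
    f=200/np.tan(np.radians(p["fov_y"]/2))
    v,u=np.mgrid[0:400,0:640];a=u-p["cx"];b=v-p["cy"];r=np.hypot(a,b)+1e-9
    s=d*np.tan(r/f)/r
    return im,d,(np.stack([a*s,b*s,d],-1)-p["t"])@p["R"]
E
python3 - <<'E'
from h import *
print(bot.get_obs()["tool_pos"])
im,d,X=wcloud();cv2.imwrite("pics/w2.png",im[:,:,::-1])
for k in bot.cut_out("wrist","blue_cam_grip")[:2]:
    g=X[k["region"]&(d>0)];t=g[(g[:,2]>.136)&(g[:,2]<.15)]
    print(k["p"],k["pixel"],cv2.minAreaRect((t[:,:2]*1000).astype(np.float32)))
x,y,_=np.moveaxis(X,-1,0)
Y=np.radians(7.85);ux=(X[...,0]-.569)*np.cos(Y)+(X[...,1]+.1705)*np.sin(Y);uy=-(X[...,0]-.569)*np.sin(Y)+(X[...,1]+.1705)*np.cos(Y)
m=(d>0)&(ux>-45)&(abs(ux+.022)<.015)&(abs(uy-.035)<.045)&(X[...,2]>.128)&(X[...,2]<.15)
print("bar",m.sum(),np.median(ux[m]),np.percentile(uy[m],[2,98]),np.percentile(X[m][:,2],[50,98]),X[m].mean(0))
im,d=bot.read_camera("side");cv2.imwrite("pics/s2.png",im[:,:,::-1])
E
```

```text
[ 0.50065428 -0.24116206  0.22025134]
0.8 [192.5, 314.4] ((501.6960754394531, -240.21279907226562), (13.420393943786621, 43.05497741699219), 9.177346229553223)
bar 1186 -0.023606123647432066 [-0.00732191  0.07628333] [0.13898846 0.14097021] [ 0.54112698 -0.13954596  0.13859901]
```

View pics/w2.png

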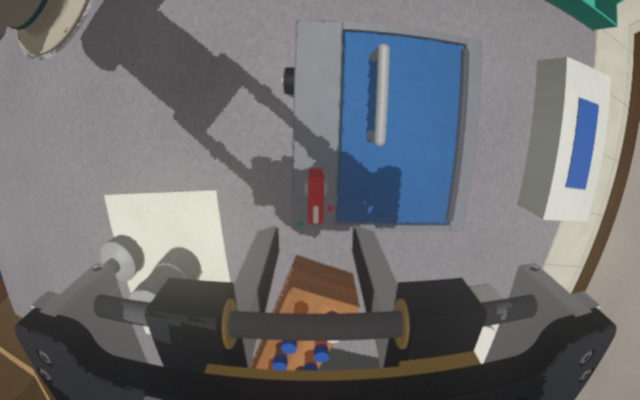

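View pics/s2.png

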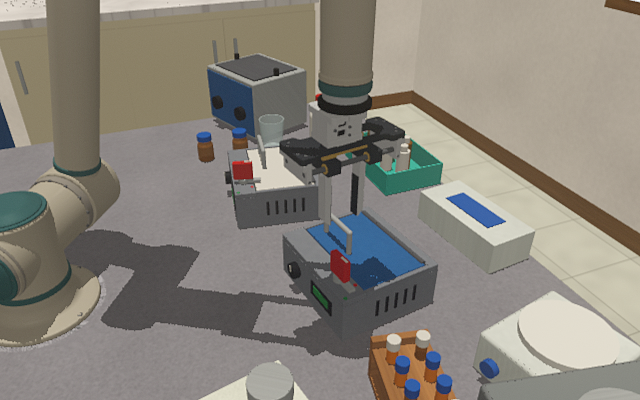

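The fastener is unlocked: the wing at (316,195) lies along the unit's y with its stripe toward -y. It measures yaw 9.2° against the unit's 7.9°, so about 1.55 rad. The bar middle is at (0.541,-0.139), top z about 0.140. Next I'll grip the bar.

>>> play_rows([
  [[0,0,-1.6],[20,50,0],0.55],
  [[0,0,-1.6],[40,102,0],0.55],
  [[0,0,-1.6],[41,102,0],0.55],
  [[0,0,-1.6],[41,102,-35],0.55],
  [[0,0,-1.6],[41,102,-70],0.55],
  [[0,0,-1.6],[41,102,-95],0.55],
  [[0,0,-1.6],[41,102,-104],0.55],
  [[0,0,-1.6],[41,102,-104],0.55],
  [[0,0,-1.6],[41,102,-104],0.55],
], newtons=20)

```text
time: 8.1
tool_pos: [0.5421, -0.1397, 0.1165]
tcp_rot: [[0.991, 0.001, -0.137], [0.137, -0.001, 0.991], [0.001, -1.0, -0.001]]
contact_force: [0.5, -0.3, 0.1]
finger_gap: 0.0423
```

>>> play_rows([
  [[0,0,0],[0,0,0],1],
  [[0,0,0],[0,0,0],1],
  [[0,0,0],[0,0,0],1],
  [[0,0,0],[0,0,0],1],
  [[0,0,0],[0,0,0],1],
  [[0,0,0],[0,0,0],1],
  [[0,0,0],[0,0,0],1],
  [[0,0,0],[0,0,0],1],
])

```text
time: 8.9
tool_pos: [0.5413, -0.1392, 0.1163]
tcp_rot: [[0.991, -0.0, -0.137], [0.137, -0.0, 0.991], [-0.0, -1.0, -0.0]]
contact_force: [-2.3, 0.2, 5.0]
finger_gap: 0.0095
```

>>> play_rows([
  [[0,0,0],[3,0.5,7],1],
  [[0,0,0],[7,1,13.5],1],
  [[0,0,0],[11.5,1.5,20],1],
  [[0,0,0],[16,2,26],1],
  [[0,0,0],[21,3,31.5],1],
  [[0,0,0],[27,4,37],1],
  [[0,0,0],[27,4,37],1],
])

```text
time: 9.6
tool_pos: [0.5669, -0.1356, 0.1539]
tcp_rot: [[0.99, -0.004, -0.138], [0.138, -0.001, 0.99], [-0.005, -1.0, -0.001]]
contact_force: [-7.0, -2.5, 2.4]
finger_gap: 0.0094
```

>>> play_rows([
  [[0,0,0],[6,1,5],1],
  [[0,0,0],[12,1.5,9],1],
  [[0,0,0],[25,3,17],1],
  [[0,0,0],[39,5,22.5],1],
  [[0,0,0],[53.5,7,26],1],
  [[0,0,0],[69,9,27.5],1],
  [[0,0,0],[84,11,27],1],
  [[0,0,0],[95,13,25],1],
  [[0,0,0],[102,14,23],1],
  [[0,0,0],[102,14,23],1],
  [[0,0,0],[102,14,23],1],
])

```text
time: 10.7
tool_pos: [0.6727, -0.1212, 0.1781]
tcp_rot: [[0.991, 0.005, -0.137], [0.137, -0.001, 0.991], [0.005, -1.0, -0.002]]
contact_force: [0.5, -1.6, 5.7]
finger_gap: 0.0095
```

Run:
```python
from h import *
for c in ["side","scene"]:
    im,d=bot.read_camera(c);cv2.imwrite(f"pics/{c}3.png",im[:,:,::-1])
```

```text
(no output)
```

View pics/side3.png

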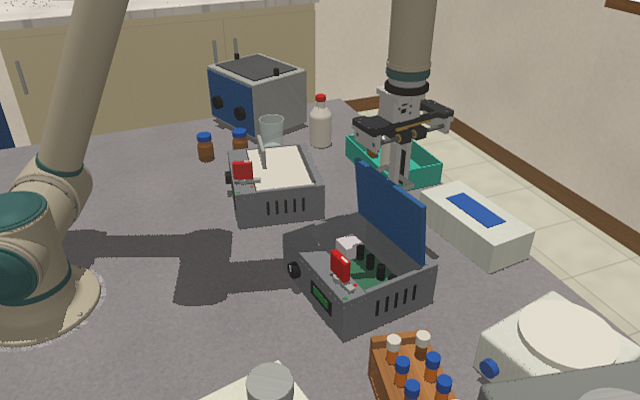

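View pics/scene3.png

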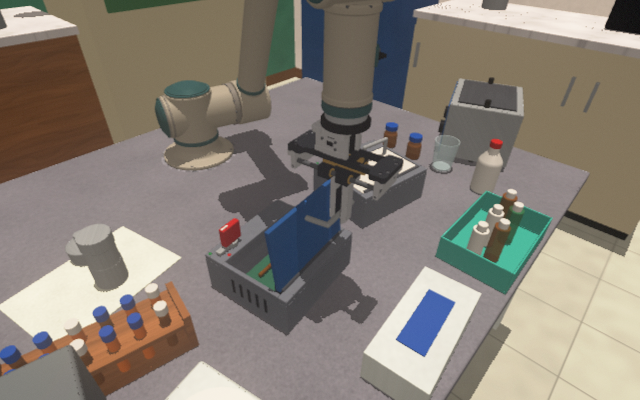

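The panel now stands at about 80° (blue upright at side (390,215), wing unchanged). I'll open the fingers a little and lift straight up.

>>> play_rows([
  [[0,0,0],[0,0,0],0.74],
  [[0,0,0],[0,0,0],0.74],
  [[0,0,0],[0,0,0],0.74],
  [[0,0,0],[0,0,0],0.74],
  [[0,0,0],[0,0,0],0.74],
])

```text
time: 11.3
tool_pos: [0.6704, -0.1209, 0.1756]
tcp_rot: [[0.991, -0.0, -0.137], [0.137, 0.0, 0.991], [-0.0, -1.0, 0.0]]
contact_force: [-0.3, -0.2, 0.4]
finger_gap: 0.0244
```

>>> play_rows([
  [[0,0,0],[0,0,10],0.74],
  [[0,0,0],[0,0,25],0.74],
  [[0,0,0],[2,0,45],0.74],
  [[0,0,0],[5,0,75],0.74],
  [[0,0,0],[10,0,110],0.74],
  [[0,0,0],[10,0,140],0.74],
  [[0,0,0],[10,0,140],0.74],
])

```text
time: 12.0
tool_pos: [0.6826, -0.1216, 0.322]
tcp_rot: [[0.991, 0.01, -0.137], [0.137, -0.003, 0.991], [0.01, -1.0, -0.004]]
contact_force: [0.1, 1.0, 0.6]
finger_gap: 0.0244
```

Run:
```python
from h import *
P=[]
for c in ["side","scene"]:
    im,d=bot.read_camera(c);cv2.imwrite(f"pics/{c}4.png",im[:,:,::-1])
    X=cloud(c,d);hsv=cv2.cvtColor(im,cv2.COLOR_RGB2HSV)
    blue=(abs(hsv[...,0].astype(int)-106)<12)&(hsv[...,1]>150)&(d>0)
    q=X[blue];q=q[(q[:,2]>.095)&(q[:,0]<.75)&(q[:,0]>.45)&(q[:,1]<0)&(q[:,1]>-.35)]
    q=q-q.mean(0);n=np.linalg.svd(q,full_matrices=False)[2][2]
    print(c,len(q),"tilt",np.degrees(np.arccos(abs(n[2]))))
    hs=((hsv[...,0]<8)|(hsv[...,0]>172))&(hsv[...,1]>120)&(d>0);t=X[hs];t=t[(np.hypot(t[:,0]-.502,t[:,1]+.24)<.035)&(t[:,2]>.137)]
    if len(t)>5: print(" wing",cv2.minAreaRect((t[:,:2]*1000).astype(np.float32)))
o=bot.get_obs();print(o["tool_pos"],o["contact_force"],o["time"])
```

```text
side 321 tilt 84.30003786035685
 wing ((501.91119384765625, -242.50689697265625), (14.429498672485352, 46.05527114868164), 8.310263633728027)
scene 58 tilt 21.101738086473453
 wing ((502.81646728515625, -241.86074829101562), (13.952713966369629, 42.154605865478516), 8.805008888244629)
[ 0.68069265 -0.1210923   0.31665204] [ 0.05116938  0.13002914 -0.43902098] 12.1
```

View pics/side4.png

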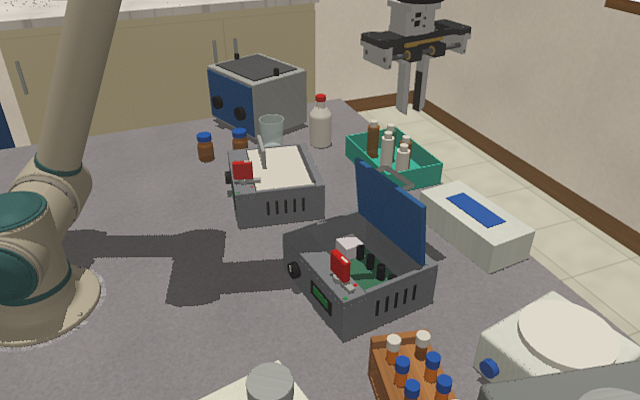

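The panel stands upright (side (390,212)), the wing is still unlocked, and the gripper is clear at (405,80). Handing in.

Run:
```python
from plant import bot
print(bot.sign_off())
```

```text
the job is handed in; nothing more can be done
None
```

I turned the blue unit's red fastener clockwise to unlocked while its panel was still shut. Then I swung the panel up by its bar to nearly upright, let go, lifted clear and handed the job in at about 12 s of the 42 s allowed.

**Fastener:** measured at about 1.55 rad after turning. In the last pictures the wing was at yaw 8.3–8.8° against the unit's 7.9°, so it is still unlocked.

**Panel:** the side camera gave about 84° open, close to the commanded 82°. The scene camera disagreed at 21°, but that came from only 58 pixels of a thin, shaded sliver, so I set it aside. The side picture clearly shows the panel upright.

**Contact:** the gripper was about 0.1 m above the panel, with near-zero force on the tool. No motion was planned near the white unit, and it looks unmoved in the pictures.

I did not measure the panel's speed separately; it looked the same before and after release. The hand-in reports no verdict.

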